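# Clear the labeller tray and show the check cartridge to the reader

## Task

Clear the labeller's catch tray: first stand the two white cartridges upright in the blue tote and let go of them. Then take the purple check cartridge, lower it upright through the slot in the reader's top plate until its black stripe is level with the plate, and finish while still holding it there in the gripper, still and not forced against the slot's edges. Leave the two round tubs and the white square box where they are.

Things in the scene. Friction and masses are not known exactly. Their poses are not given: they have to be found in the camera images.
- white1_mid (a point): a white cartridge, a rigid upright block 24 mm (own x) x 40 mm (own y) x 100 mm (own z), about 0.13 kg, with an 8 mm black stripe round it whose middle is 45 mm above its underside; it stands upright in the labeller's catch tray at the start, in any of the three places. This point is its centre, 50 mm above its underside.
- white2_mid (a point): the other white cartridge, the same in all respects; this point is its centre, 50 mm above its underside.
- check_mid (a point): the purple check cartridge, a rigid upright block 24 mm (own x) x 40 mm (own y) x 100 mm (own z), about 0.13 kg, with an 8 mm black stripe round it whose middle is 45 mm above its underside; it stands upright in the labeller's catch tray at the start, in any of the three places. This point is its centre, 50 mm above its underside.
- check_foot (a point): centre of the purple cartridge's underside, same axes as the cartridge.
- white1: the first white cartridge; origin at the centre of its underside.
- white2: the second white cartridge; origin at the centre of its underside.
- check: the purple check cartridge; origin at the centre of its underside.
- labeller: fixed cream labelling machine with aluminium catch tray. Origin: centre of the tray's underside. Tray 170 (own x) x 220 mm (own y), walls 6 mm thick, 26 mm high, floor 6 mm above the table. The cartridges stand in a row at about y = -65, 0, 65 mm, 24 mm sides along own x within 0.12 rad. The machine (240 mm in x, 200 mm high, paper roll on top to 256 mm) spans y = -180 to -350 mm.
- tote_in (a point): centre of the inner floor (5 mm above the table) of the fixed blue open tote, inside 190 mm (own x) x 150 mm (own y), walls 5 mm thick, rim 62 mm above the table; z up.
- reader: fixed cream reader box, 150 mm (own x) x 170 mm (own y) x 120 mm high, origin at the centre of its underside; clear windows on both x faces, a slotted white top plate, and a hollow chamber below it whose floor is 25 mm above the table.
- slot (a point): centre of the yellow-framed slot in the reader's top plate, at the plate's upper face, 120 mm above the table; same axes as the reader. The slot is 26 mm (own x) x 44 mm (own y), 2 mm chamfer, through the 8 mm plate: a cartridge passes upright, its 24 mm side along own x, either way round, with 2 mm to spare in x and 4 mm in y.
- tub_purple_mid (a point): centre of a loose round purple tub, 88 mm diameter, 65 mm high: leave alone.
- tub_lime_mid (a point): centre of a loose round lime-green tub, 88 mm diameter, 65 mm high: leave alone.
- cryobox_mid (a point): centre of a loose white lidded square box, 103 x 103 x 53 mm: leave alone.

How it is judged (in metres and radians):
On the way, in this order (a step that is already met when the one before it is completed fails the run):
1. both white cartridges stand upright in the tote, let go (x of white1_mid in the frame of tote_in between -0.09 and 0.09 m and y of white1_mid in the frame of tote_in between -0.07 and 0.07 m and z of white1_mid in the frame of tote_in between 0.04 and 0.06 m and angle between each of white1_mid, white2_mid's own z axis and vertical below 0.15 rad and x of white2_mid in the frame of tote_in between -0.09 and 0.09 m and y of white2_mid in the frame of tote_in between -0.07 and 0.07 m and z of white2_mid in the frame of tote_in between 0.04 and 0.06 m and contact force between the fingers and white1 below 0.3 N and contact force between the fingers and white2 below 0.3 N), for 0.2 s.
2. the purple cartridge's foot has passed through the slot, held in the gripper (x of check_foot in the frame of slot between -0.006 and 0.006 m and y of check_foot in the frame of slot between -0.008 and 0.008 m and angle between check_foot's own z axis and vertical below 0.12 rad and z of check_foot in the frame of slot below -0.015 m and contact force between the fingers and check above 1 N), for 0.1 s.
At the end, for the whole second after the job is handed in: Both white cartridges stand upright (0.15 rad) on the tote's floor, let go; the purple one is gripped, still and upright (0.12 rad) in the slot, its foot 35 to 55 mm below the plate's upper face (stripe within 10 mm of the plate), pressing on the reader with less than 20 N (all of step 1 and x of check_foot in the frame of slot between -0.006 and 0.006 m and y of check_foot in the frame of slot between -0.008 and 0.008 m and angle between check_foot's own z axis and vertical below 0.12 rad and z of check_foot in the frame of slot between -0.055 and -0.035 m and contact force between the fingers and check above 1 N and linear speed of check below 0.02 m/s and contact force between check and reader below 20 N); the arm keeps its last pose, push and grip.
It fails at once if the purple tub is moved more than 30 mm (distance of tub_purple_mid from where it was at the start of the episode above 0.03 m).
It fails at once if the lime tub is moved more than 30 mm (distance of tub_lime_mid from where it was at the start of the episode above 0.03 m).
It fails at once if the white square box is moved more than 30 mm (distance of cryobox_mid from where it was at the start of the episode above 0.03 m).
It also fails if it takes over 72 s, if anything falls off the work surface, if the arm or the gripper's body presses on something with over 40 N, if the wrist force passes 120 N, or if a joint passes its speed limit or range.

## Robot

A 6-joint arm with a two-finger parallel gripper is mounted at the origin on the work surface. World frame = base frame: x ahead of the robot, y to its left, z up, the work surface at z = 0. Lengths are in mm, angles in rad, forces in N, time in s.
With the tool pointing down it reaches from about 350 to 775 mm from the base axis. Payload 7.3 kg.
Tool frame: the origin (TCP) lies at the very end of the fingers, on their centre line; the grasp point (between the pads) lies 19 mm behind it (bot.grip_point_offset is the distance from the TCP to the grasp point, in mm); z points along the fingers, y is the line along which they close (so a half turn about z gives the same grasp; the last joint's range is limited). The gripper opens to 92 mm and grips with 3 to 60 N. Pads are 19 mm wide; open, the fingers measure 130 mm over their backs; the gripper's body (75 mm by 190 mm) begins 47 mm behind the grasp point.
Start: joints at [-1.485, 0.342, 1.524, -0, 1.275, -0.146], TCP at [120.63, -510.973, 226.741] pointing down, gripper open.
Joint ranges: [-2.53, 2.53], [-0.77, 2.02], [0.04, 2.7], [-1, 4.14], [0.28, 2.66], [-3.11, 3.11]. Speed limits (rad/s): [2.57, 2.57, 3.14, 3.14, 3.14, 3.14].

## Interface

Orientations are given as [roll, pitch, yaw] about the fixed x, y, z axes, in that order (R = Rz(yaw) Ry(pitch) Rx(roll)).
In Python, from plant import bot gives the robot as it stands. The module is installed in compiled form; this text tells all that it offers.
- The arm moves only by the shell command python3 -m jog 'ROWS' [OPENING]. ROWS is JSON, a list of rows, each a list of 6 numbers: the shift along the tool's x, y, z in mm, then the turn, a rotation vector about the tool's x, y, z in rad. In form: [[dx, dy, dz, rx, ry, rz], ...]. A call has 1 to 12 rows; each row shifts and turns the commanded pose from where the row before left it, along the tool's axes as they then stand; what a row does not reach is not made up. A row lasts 1/10 s, in which the tool goes at most 50 mm and 8.59 degrees, less where a joint would pass 70% of its speed; a pose out of reach is approached as far as the arm can. A call with a gripper value outside its range is refused whole. OPENING is the opening in per cent of the stroke, from 0 (shut) to 100 (fully open), set as the call begins (- or left out, the last holds). The fingers move at their own pace and stop on an object; the grip force is fixed at half the most. Time passes only in rows, so rows that do not move let the fingers close. It gives the time, the measured TCP pose, the force, the opening and the grip force at its end, in the units of the state.
- bot.get_obs(): the state, without advancing time (a new reading comes with each control period).
- bot.capture(name): name is "scene" or "side" or "wrist"; returns the picture (420x560x3 uint8, red, green, blue); there is no depth.
- bot.camera_model(name): a dict with "fx", "fy", "cx", "cy" (pixels), "dist_coeffs" ([k1, k2, p1, p2, k3] as OpenCV has them; the pictures are not rectified), "position" and "orientation" of the camera in the world; the wrist camera has in their place "T_tool_cam" (4x4, takes a point from camera to tool coordinates, whose origin is the TCP and whose axes are the flange's). Camera axes: x right, y down, z forward; pixel columns grow to the right and rows downward; lengths in mm; the calibration is good to about 2 mm. A picture is of the moment at which its call begins: read the wrist's pose just before it. camera_model takes no time and is no camera call.
- bot.close_job(): hands the job in; it is judged then, once.
Trained networks look in the newest picture that a camera, given by its name, has taken for a name from the list of things; names that differ only in an ending like _2 or _b are one class to them, and where a whole thing is asked for, a point or a joint stands for the part that bears it (a point fixed in the world has none). Each returns a list of dicts, best first, with "p" (0 to 1); they miss things now and then, are a little off and sometimes report something else, mostly with a low value. They report only what shows in the picture. A call takes as long as a camera call.
- bot.outline_of(target, camera): "mask" (420x560 bool, what is visible of it) and "pixel" ([column, row] in pixels, amid what is visible of it).
The state is a dict: "time": time; "joint_positions": joint angles; "dq": joint speeds; "tau": joint torques, N m; "tool_pos": TCP position; "tcp_rot": TCP orientation; "contact_force": force on the tool from outside, world axes, zero at the start; "moment": the same for the moment, N m; "grip_width": finger opening in mm; "finger_force": force on a finger pad.
Only numpy, scipy, OpenCV 4.12 (cv2) and the standard library are available. Lean on these libraries where they do the work, as an engineer would, in place of code of your own. Each camera call takes 0.05 s, during which the arm holds its last target. There are 200 camera calls.

## Working session

There is one attempt and no reset: what is moved stays moved. The work goes in short steps, Python scripts to look and compute and a shell command to move; the robot and the scene stay as the last step left them, time stands still between calls to the robot, and variables do not carry over. Pictures are saved under pics/ and viewed, at most 10 in all, crops included, and the job is handed in when it is done.

```bash
mkdir -p pics; cat > h.py <<'E'
import numpy as np,cv2
from scipy.spatial.transform import Rotation as R
from plant import bot
def cam(n,obs=None):
    m=bot.camera_model(n);K=np.array([[m['fx'],0,m['cx']],[0,m['fy'],m['cy']],[0,0,1.]]);d=np.array(m['dist_coeffs'],float)
    if n=='wrist':
        T=np.eye(4);T[:3,:3]=R.from_euler('xyz',obs['tcp_rot']).as_matrix();T[:3,3]=obs['tool_pos'];T=T@np.array(m['T_tool_cam'])
        return K,d,T[:3,:3],T[:3,3]
    o=np.array(m['orientation'],float)
    Rm=o if o.shape==(3,3) else R.from_euler('xyz',o).as_matrix() if o.size==3 else R.from_quat(o).as_matrix()
    return K,d,Rm,np.array(m['position'],float)
def ray2z(c,px,z):
    K,d,Rm,p=c;u=cv2.undistortPoints(np.array(px,float).reshape(-1,1,2),K,d)[:,0]
    v=np.c_[u,np.ones(len(u))]@Rm.T
    return p+v*((z-p[2])/v[:,2])[:,None]
def proj(c,P):
    K,d,Rm,p=c;return cv2.projectPoints((np.array(P,float).reshape(-1,3)-p)@Rm,np.zeros(3),np.zeros(3),K,d)[0][:,0]
def shot(n,f):
    o=bot.get_obs();im=bot.capture(n);cv2.imwrite('pics/'+f,im[:,:,::-1]);return im,cam(n,o)
E
python3 - <<'E'
from h import *
print(bot.get_obs())
for n in('scene','side','wrist'):
    print(n,bot.camera_model(n))
    im,c=shot(n,n+'0.png')
a=cv2.imread('pics/scene0.png');b=cv2.imread('pics/side0.png')
for n in('scene','side'):
    c=cam(n)
    for t in('white1','check','labeller','tote_in','reader','slot','tub_purple_mid','tub_lime_mid','cryobox_mid'):
        for r in bot.outline_of(t,n)[:3]:print(n,t,round(r['p'],2),np.round(r['pixel']),r['mask'].sum(),ray2z(c,r['pixel'],50).round())
E
```

```text
{'time': 0.0, 'joint_positions': array([-1.48500389e+00,  3.42737378e-01,  1.52502970e+00,  1.88732035e-05,
        1.27537684e+00, -1.46013612e-01]), 'dq': array([ 0.00092262, -0.00031477, -0.00118582, -0.00039769, -0.00158037,
       -0.00040136]), 'tau': array([ 2.26890629e-04, -4.31245458e+01, -2.44221246e+01,  7.17328792e-02,
        5.61536278e-02, -1.47490937e-04]), 'tool_pos': array([ 120.59642593, -510.54443554,  226.03292332]), 'tcp_rot': array([-3.14006052e+00, -2.43556679e-04,  2.31800354e-01]), 'contact_force': array([-0.47179508,  0.51692775,  0.06793592]), 'moment': array([-0.01281977,  0.00027011, -0.02202973]), 'finger_force': 0.0, 'grip_width': 91.50388760355787}
scene {'fx': 436.09730578285604, 'fy': 436.09730578285604, 'cx': 285.9605047844543, 'cy': 205.14427106701604, 'dist_coeffs': array([0.02532072, 0.        , 0.        , 0.        , 0.        ]), 'position': array([1045.28896437,  645.71656812,  691.79498929]), 'orientation': array([-2.21083404,  0.02051636,  2.54704119])}
side {'fx': 508.7480432119667, 'fy': 508.7480432119667, 'cx': 283.0634537121638, 'cy': 
[... 1554 characters left out ...]
 502 [[ 507. -234.   50.]]
side white1 0.77 [367. 161.] 182 [[ 509. -375.   50.]]
side check 0.74 [216. 223.] 1871 [[768.  47.  50.]]
side check 0.6 [370. 150.] 144 [[ 515. -452.   50.]]
side tote_in 0.92 [330. 241.] 6192 [[505.  36.  50.]]
side tote_in 0.67 [306. 331.] 13213 [[473. 308.  50.]]
side reader 0.57 [304. 332.] 13306 [[474. 312.  50.]]
side slot 0.68 [306. 332.] 13288 [[472. 309.  50.]]
side tub_purple_mid 0.95 [243. 196.] 1039 [[758. -84.  50.]]
side tub_purple_mid 0.6 [307. 333.] 13069 [[470. 312.  50.]]
side tub_lime_mid 0.67 [190. 259.] 1759 [[757. 189.  50.]]
side cryobox_mid 0.75 [214. 222.] 1867 [[773.  42.  50.]]
side cryobox_mid 0.38 [369. 165.] 241 [[ 500. -352.   50.]]
```

View pics/scene0.png

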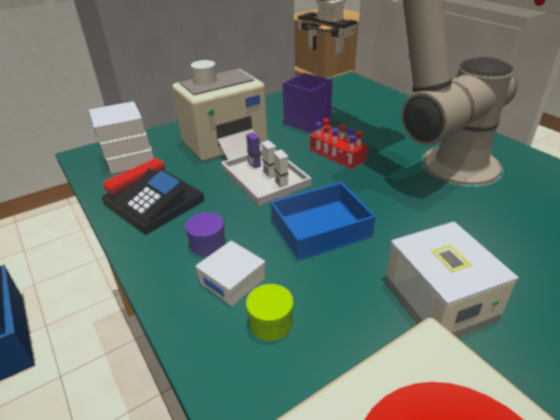

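View pics/side0.png

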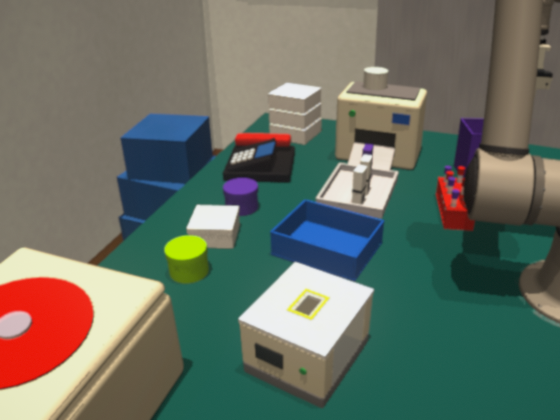

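The pictures show the cartridges in the tray, with purple at scene (253,150) next to the machine and the whites at (269,160) and (281,170). The tote is at (322,219) and the reader slot at (452,259). I'll fit the fixed boxes in both views and move the wrist toward the tray.

```bash
cat > fit.py <<'E'
from h import *
from scipy.optimize import minimize
def boxmask(c,x,y,a,dims,z0=0):
    sx,sy,h=dims;P=[]
    for i in(-1,1):
        for j in(-1,1):
            for z in(z0,z0+h):P.append([x+(i*sx*np.cos(a)-j*sy*np.sin(a))/2,y+(i*sx*np.sin(a)+j*sy*np.cos(a))/2,z])
    hull=cv2.convexHull(proj(c,P).astype(np.float32));m=np.zeros((840,1120),np.uint8)
    cv2.fillConvexPoly(m,np.round(hull*2*16).astype(np.int32),1,shift=4);return m>0
def fit(obs,dims,x0,z0=0,angs=np.arange(0,np.pi,np.pi/8)):
    ms=[(c,cv2.resize(m.astype(np.uint8),(1120,840),interpolation=0)>0) for c,m in obs]
    def cost(v):
        r=0
        for c,m in ms:
            b=boxmask(c,v[0],v[1],v[2]/50,dims,z0);r+=1-(b&m).sum()/(b|m).sum()
        return r
    rs=[minimize(cost,[x0[0],x0[1],a*50],method='Nelder-Mead',options=dict(initial_simplex=np.array([[x0[0],x0[1],a*50]]*4)+np.array([[0,0,0],[25,0,0],[0,25,0],[0,0,10]]),maxiter=120)) for a in angs]
    rs.sort(key=lambda r:r.fun);return [(r.x[0].round(1),r.x[1].round(1),round(r.x[2]/50,3),round(r.fun,3)) for r in rs[:3]]
E
python3 - <<'E'
from fit import *
g=lambda t,n:(cam(n),bot.outline_of(t,n)[0]['mask'])
for n in('scene','side'):
    bot.capture(n)
print('tote',fit([g('tote_in','scene'),g('tote_in','side')],(200,160,62),(520,10)))
print('reader',fit([g('reader','scene'),g('reader','side')],(150,170,120),(450,290)))
for n in('scene','side'):
    im=cv2.imread(f'pics/{n}0.png');hsv=cv2.cvtColor(im,cv2.COLOR_BGR2HSV);m=cv2.inRange(hsv,(22,110,110),(33,255,255))
    k,l,s,ce=cv2.connectedComponentsWithStats(m)
    for i in range(1,k):
        if s[i,4]>40:
            pts=np.argwhere(l==i)[:,::-1];w=ray2z(cam(n),pts,120)[:,:2].astype(np.float32);print(n,ce[i],s[i,4],cv2.minAreaRect(w))
for n in('scene','side'):
    im=cv2.imread(f'pics/{n}0.png')
    r=[x for x in bot.outline_of('white1',n)]
    print([(x['p'],x['pixel']) for x in r])
E
```

```text
tote [(np.float64(520.6), np.float64(-2.2), np.float64(-0.183), np.float64(0.048)), (np.float64(520.7), np.float64(-2.7), np.float64(2.962), np.float64(0.048)), (np.float64(520.7), np.float64(-2.0), np.float64(2.957), np.float64(0.049))]
reader [(np.float64(466.0), np.float64(316.4), np.float64(2.94), np.float64(0.1)), (np.float64(466.0), np.float64(316.9), np.float64(2.945), np.float64(0.1)), (np.float64(465.7), np.float64(317.0), np.float64(2.937), np.float64(0.1))]
scene [451.71532847 259.09489051] 137 ((465.9388732910156, 317.270751953125), (59.18287658691406, 42.598548889160156), 77.84144592285156)
side [307.11026616 304.62357414] 263 ((467.2731628417969, 316.1266174316406), (60.01070785522461, 44.62826919555664), 77.85474395751953)
[(0.78, [266.8, 158.2])]
[(0.8, [368.8, 163.6]), (0.59, [358.8, 187.5]), (0.56, [305.4, 330.2])]
```

```bash
cat > plan.py <<'E'
import sys,json
from h import *
# plan.py x y z yaw n : rows taking the measured pose to the target (tool down)
def plan(x,y,z,yaw,n):
    o=bot.get_obs();p=np.array(o['tool_pos']);Rm=R.from_euler('xyz',o['tcp_rot']);t=np.array([x,y,z]);Rt=R.from_euler('xyz',[np.pi,0,yaw])
    dr=(Rm.inv()*Rt).as_rotvec();rows=[];
    for i in range(n):
        q=(p*(n-i-1)+0)/(n-i) if 0 else p+(t-p)/(n-i)
        d=Rm.inv().apply(q-p);r=[*[round(float(v),1) for v in d],*[round(float(v),3) for v in dr/n]]
        p=p+Rm.apply(r[:3]);Rm=Rm*R.from_rotvec(r[3:]);rows.append(r)
    return rows,p
if __name__=='__main__':
    a=[float(v) for v in sys.argv[1:5]];r,p=plan(*a,int(sys.argv[5]));print(json.dumps(r).replace(' ',''),p.round(1))
E
python3 -m jog '[[0,0,-40,0,0,0],[0,0,-40,0,0,0],[0,0,0,0,0,0]]' 100; python3 plan.py 490 -270 300 1.57 11
```

```text
time: 1.75
tool_pos: [120.9, -513.1, 312.3]
tcp_rot: [3.131, 0.001, 0.232]
contact_force: [-0.5, -0.4, 0.2]
grip_width: 91.7
finger_force: 0.0
[[37.7,-13.8,0.9,0.001,0.001,-0.122],[39.1,-9.1,1.0,0.001,0.001,-0.122],[40.0,-4.3,1.0,0.001,0.001,-0.122],[40.2,0.6,1.1,0.001,0.001,-0.122],[39.8,5.5,1.1,0.001,0.001,-0.122],[38.8,10.3,1.1,0.001,0.001,-0.122],[37.3,15.0,1.1,0.001,0.001,-0.122],[35.2,19.4,1.2,0.001,0.001,-0.122],[32.6,23.5,1.2,0.001,0.001,-0.122],[29.5,27.3,1.2,0.001,0.001,-0.122],[25.9,30.7,1.1,0.001,0.001,-0.122]] [ 490. -270.  300.]
```

```bash
python3 -m jog '[[38,-14,1,0,0,-0.122],[39,-9,1,0,0,-0.122],[40,-4,1,0,0,-0.122],[40,1,1,0,0,-0.122],[40,6,1,0,0,-0.122],[39,10,1,0,0,-0.122],[37,15,1,0,0,-0.122],[35,19,1,0,0,-0.122],[33,24,1,0,0,-0.122],[30,27,1,0,0,-0.122],[26,31,1,0,0,-0.122],[0,0,0,0,0,0]]'
python3 -m jog '[[0,0,0,0,0,0],[0,0,0,0,0,0]]'
python3 - <<'E'
from h import *
im,c=shot('wrist','w1.png');print(bot.get_obs()['tool_pos'],bot.get_obs()['tcp_rot'])
for t in('white1','check'):
    for r in bot.outline_of(t,'wrist'):print(t,r['p'],r['pixel'],r['mask'].sum(),ray2z(c,r['pixel'],80).round(1))
E
```

```text
time: 2.95
tool_pos: [493.5, -264.7, 294.5]
tcp_rot: [3.141, -0.002, 1.581]
contact_force: [-1.5, 0.3, 0.1]
grip_width: 91.6
finger_force: 0.0
time: 3.15
tool_pos: [489.8, -268.3, 295.5]
tcp_rot: [-3.141, 0.0, 1.572]
contact_force: [0.4, 0.2, 0.5]
grip_width: 91.9
finger_force: 0.0
[ 489.71423336 -268.52946437  295.66868029] [-3.14116238e+00  2.72611807e-04  1.57152090e+00]
white1 0.77 [285.3, 124.0] 1215 [[ 497.2 -216.9   80. ]]
```

View pics/w1.png

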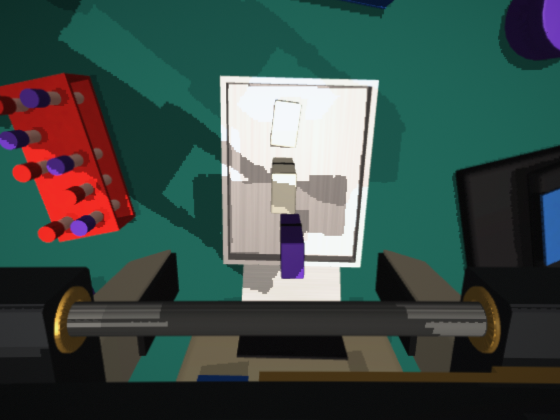

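The wrist view shows the tray's outer corners near (221,77), (378,81), (361,266) and (223,264). White A is near (285,124), white B near (284,185) and purple near (291,247). I'll enlarge it.

```bash
python3 - <<'E'
from h import *
im=cv2.imread('pics/w1.png')[65:285,205:395]
im=(255*(im/255.)**2.2).astype(np.uint8)
im=cv2.resize(im,None,fx=2.7,fy=2.7,interpolation=cv2.INTER_CUBIC);cv2.imwrite('pics/w1c.png',im)
c=None
from fit import boxmask
o=bot.get_obs();c=cam('wrist',o)
w=ray2z(c,[[221,77],[378,81],[361,266],[223,264]],26);print(w.round(1),w.mean(0))
E
```

```text
[[ 429.2 -172.    26. ]
 [ 598.  -176.1   26. ]
 [ 594.1 -394.2   26. ]
 [ 422.3 -391.6   26. ]] [ 510.90733349 -283.45007997   26.        ]
```

View pics/w1c.png

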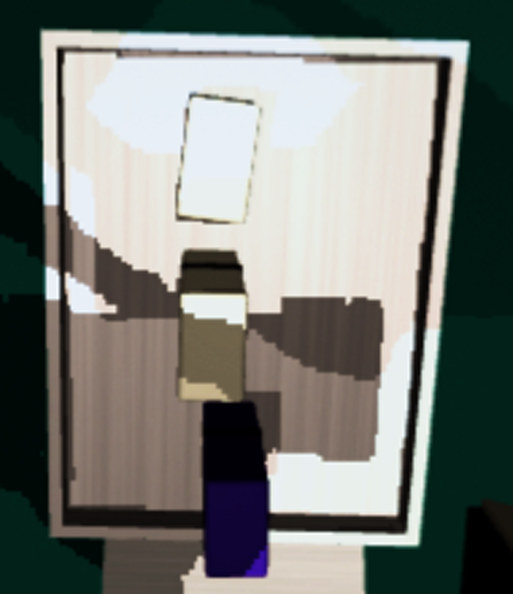

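```bash
python3 - <<'E'
from h import *
c=cam('wrist',bot.get_obs())
for n,q in dict(A=[(192,95),(260,103),(245,223),(177,219)],B=[(180,293),(245,293),(243,401),(178,397)],P=[(206,481),(268,480),(267,577),(207,577)]).items():
    w=ray2z(c,np.array(q)/2.7+[205,65],106)[:,:2];d=(w[0]+w[1]-w[2]-w[3])/2
    print(n,w.mean(0).round(1),'size',np.linalg.norm(w[0]-w[1]).round(1),np.linalg.norm(d).round(1),'yaw',(np.arctan2(d[1],d[0])-np.pi/2).round(3))
E
```

```text
A [ 497.3 -216.1] size 22.6 40.3 yaw -0.118
B [ 495.4 -280.4] size 22.7 38.7 yaw -0.012
P [ 505.3 -350.9] size 22.9 39.3 yaw 0.013
```

```bash
python3 plan.py 497.3 -216.1 63 1.453 10
```

```text
[[5.3,0.8,23.3,0.0,0.0,0.012],[5.3,0.7,23.3,0.0,0.0,0.012],[5.3,0.6,23.3,0.0,0.0,0.012],[5.3,0.6,23.3,0.0,0.0,0.012],[5.3,0.5,23.3,0.0,0.0,0.012],[5.3,0.4,23.3,0.0,0.0,0.012],[5.3,0.4,23.3,0.0,0.0,0.012],[5.3,0.3,23.3,0.0,0.0,0.012],[5.2,0.2,23.2,0.0,0.0,0.012],[5.3,0.2,23.3,0.0,0.0,0.012]] [ 497.3 -216.1   63. ]
```

```bash
python3 -m jog '[[14,2,10,0,0,0.03],[13,1.5,15,0,0,0.03],[13,1,25,0,0,0.03],[13,0.5,30,0,0,0.029],[0,0,30,0,0,0],[0,0,30,0,0,0],[0,0,20,0,0,0],[0,0,15,0,0,0],[0,0,0,0,0,0],[0,0,0,0,0,0],[0,0,0,0,0,0]]'; python3 plan.py 497.3 -216.1 63 1.453 4
```

```text
time: 4.4
tool_pos: [498.3, -215.6, 121.9]
tcp_rot: [3.14, 0.001, 1.454]
contact_force: [-0.7, 0.3, 0.3]
grip_width: 91.6
finger_force: 0.0
[[-0.1,-0.3,14.7,0.001,0.0,0.0],[-0.1,-0.2,14.7,0.001,0.0,0.0],[-0.2,-0.2,14.8,0.001,0.0,0.0],[-0.1,-0.2,14.7,0.001,0.0,0.0]] [ 497.3 -216.1   63. ]
```

```bash
python3 -m jog '[[-0.5,-1,18,0,0,0],[0,0,18,0,0,0],[0,0,15,0,0,0],[0,0,8,0,0,0],[0,0,0,0,0,0],[0,0,0,0,0,0]]'; python3 -m jog '[[0,0,0,0,0,0],[0,0,0,0,0,0],[0,0,0,0,0,0],[0,0,0,0,0,0],[0,0,0,0,0,0],[0,0,0,0,0,0],[0,0,0,0,0,0],[0,0,0,0,0,0]]' 0
```

```text
time: 5.0
tool_pos: [497.3, -215.7, 62.6]
tcp_rot: [3.14, 0.001, 1.455]
contact_force: [-0.3, -0.6, 0.4]
grip_width: 91.9
finger_force: 0.0
time: 5.8
tool_pos: [496.8, -215.3, 61.7]
tcp_rot: [-3.142, 0.0, 1.455]
contact_force: [0.5, 0.9, 0.2]
grip_width: 32.4
finger_force: 0.0
```

```bash
python3 -m jog '[[0,0,0,0,0,0],[0,0,0,0,0,0],[0,0,0,0,0,0],[0,0,0,0,0,0]]'; python3 -m jog '[[0,0,-10,0,0,0],[0,0,-25,0,0,0],[0,0,-40,0,0,0],[0,0,-40,0,0,0],[0,0,-20,0,0,0],[0,0,-5,0,0,0],[0,0,0,0,0,0]]'; python3 plan.py 568 -11 190 1.388 6
```

```text
time: 6.2
tool_pos: [496.8, -215.3, 61.7]
tcp_rot: [-3.142, 0.0, 1.455]
contact_force: [-0.1, -0.0, -0.7]
grip_width: 23.9
finger_force: 30.0
time: 6.9
tool_pos: [496.7, -215.3, 202.1]
tcp_rot: [3.141, 0.001, 1.455]
contact_force: [0.4, 0.6, -0.9]
grip_width: 23.8
finger_force: 30.0
[[35.2,7.9,2.0,0.0,0.0,0.011],[35.3,7.5,2.0,0.0,0.0,0.011],[35.4,7.1,2.0,0.0,0.0,0.011],[35.4,6.7,2.0,0.0,0.0,0.011],[35.5,6.3,2.0,0.0,0.0,0.011],[35.6,5.8,2.1,0.0,0.0,0.011]] [568. -11. 190.]
```

```bash
python3 -m jog '[[20,4,0,0,0,0.011],[38,8,2,0,0,0.011],[40,8,2,0,0,0.011],[40,7,2,0,0,0.011],[40,7,2,0,0,0.011],[24,4,2,0,0,0.011],[10,2,2,0,0,0],[0,0,0,0,0,0],[0,0,0,0,0,0],[0,0,0,0,0,0]]'; python3 plan.py 565 -10.5 62 1.388 6
```

```text
time: 7.9
tool_pos: [566.8, -12.7, 189.4]
tcp_rot: [-3.141, 0.0, 1.387]
contact_force: [0.7, -0.3, -1.1]
grip_width: 24.1
finger_force: 30.0
[[0.3,-0.3,21.2,-0.0,0.0,-0.0],[0.3,-0.4,21.2,-0.0,0.0,-0.0],[0.3,-0.3,21.3,-0.0,0.0,-0.0],[0.3,-0.4,21.2,-0.0,0.0,-0.0],[0.4,-0.3,21.3,-0.0,0.0,-0.0],[0.3,-0.4,21.2,-0.0,0.0,-0.0]] [565.  -10.5  62. ]
```

```bash
python3 -m jog '[[1,-1,20,0,0,0],[1,-1,30,0,0,0],[0,0,30,0,0,0],[0,0,25,0,0,0],[0,0,13,0,0,0],[0,0,7,0,0,0],[0,0,1.5,0,0,0],[0,0,0,0,0,0],[0,0,0,0,0,0]]'
```

```text
time: 8.8
tool_pos: [566.3, -9.2, 64.4]
tcp_rot: [3.139, -0.0, 1.389]
contact_force: [-0.6, -0.9, -1.0]
grip_width: 23.8
finger_force: 30.0
```

```bash
python3 -m jog '[[0,0,1.5,0,0,0],[0,0,1,0,0,0],[0,0,0,0,0,0],[0,0,0,0,0,0]]';python3 -m jog '[[0,0,0,0,0,0],[0,0,0,0,0,0],[0,0,0,0,0,0],[0,0,0,0,0,0]]' 52;  python3 -m jog '[[0,0,-20,0,0,0],[0,0,-40,0,0,0],[0,0,-40,0,0,0],[0,0,-40,0,0,0],[0,0,-20,0,0,0],[0,0,0,0,0,0],[0,0,0,0,0,0]]' 
python3 plan.py 495.6 -280 222 1.559 8
```

```text
time: 9.2
tool_pos: [565.6, -9.0, 60.8]
tcp_rot: [3.141, 0.0, 1.389]
contact_force: [0.0, 0.3, -1.3]
grip_width: 23.8
finger_force: 30.0
time: 9.6
tool_pos: [565.7, -9.1, 60.8]
tcp_rot: [3.141, 0.0, 1.389]
contact_force: [0.0, 0.3, -0.5]
grip_width: 46.8
finger_force: 0.0
time: 10.3
tool_pos: [565.3, -9.0, 220.3]
tcp_rot: [-3.141, 0.0, 1.389]
contact_force: [-0.7, 0.1, -0.4]
grip_width: 47.8
finger_force: 0.0
[[-34.9,-2.4,-0.2,-0.0,0.0,-0.021],[-34.8,-3.2,-0.2,-0.0,0.0,-0.021],[-34.8,-3.9,-0.2,-0.0,0.0,-0.021],[-34.7,-4.6,-0.2,-0.0,0.0,-0.021],[-34.5,-5.4,-0.2,-0.0,0.0,-0.021],[-34.4,-6.1,-0.2,-0.0,0.0,-0.021],[-34.3,-6.8,-0.3,-0.0,0.0,-0.021],[-34.2,-7.5,-0.2,-0.0,0.0,-0.021]] [ 495.6 -280.   222. ]
```

```bash
python3 -m jog '[[-20,-1,0,0,0,-0.021],[-36,-3,0,0,0,-0.021],[-40,-4,0,0,0,-0.021],[-40,-5,0,0,0,-0.021],[-40,-6,0,0,0,-0.021],[-40,-7,0,0,0,-0.021],[-36,-7,0,0,0,-0.021],[-20,-5,0,0,0,-0.021],[-5,-1,0,0,0,0],[0,0,20,0,0,0],[0,0,20,0,0,0],[0,0,0,0,0,0]]' 85;python3 -m jog '[[0,0,10,0,0,0],[0,0,10,0,0,0],[0,0,0,0,0,0],[0,0,0,0,0,0]]'
python3 plan.py 495.6 -280 62 1.559 6
```

```text
time: 11.5
tool_pos: [495.8, -278.4, 177.0]
tcp_rot: [-3.135, -0.005, 1.557]
contact_force: [0.4, -0.4, 0.3]
grip_width: 78.2
finger_force: 0.0
time: 11.9
tool_pos: [497.4, -280.5, 160.8]
tcp_rot: [-3.142, 0.0, 1.557]
contact_force: [0.5, 0.0, -0.3]
grip_width: 78.1
finger_force: 0.0
[[0.1,-0.3,16.5,-0.0,0.0,-0.0],[0.1,-0.3,16.5,-0.0,0.0,-0.0],[0.1,-0.3,16.4,-0.0,0.0,-0.0],[0.1,-0.3,16.5,-0.0,0.0,-0.0],[0.1,-0.3,16.4,-0.0,0.0,-0.0],[0.0,-0.3,16.5,-0.0,0.0,-0.0]] [ 495.6 -280.    62. ]
```

```bash
python3 -m jog '[[0.5,-1.8,15,0,0,0],[0,0,25,0,0,0],[0,0,25,0,0,0],[0,0,20,0,0,0],[0,0,10,0,0,0],[0,0,4,0,0,0],[0,0,0,0,0,0],[0,0,0,0,0,0],[0,0,0,0,0,0]]'
python3 -m jog '[[0,0,0,0,0,0],[0,0,0,0,0,0],[0,0,0,0,0,0],[0,0,0,0,0,0],[0,0,0,0,0,0],[0,0,0,0,0,0],[0,0,0,0,0,0],[0,0,0,0,0,0],[0,0,0,0,0,0],[0,0,0,0,0,0]]' 0
```

```text
time: 12.8
tool_pos: [496.0, -280.6, 62.8]
tcp_rot: [3.14, 0.001, 1.557]
contact_force: [-0.5, 0.0, -0.2]
grip_width: 77.6
finger_force: 0.0
time: 13.8
tool_pos: [495.5, -280.2, 61.7]
tcp_rot: [-3.142, 0.0, 1.557]
contact_force: [0.6, 0.1, -0.0]
grip_width: 23.8
finger_force: 30.0
```

```bash
python3 -m jog '[[0,0,-10,0,0,0],[0,0,-25,0,0,0],[0,0,-40,0,0,0],[0,0,-40,0,0,0],[0,0,-20,0,0,0],[0,0,-5,0,0,0],[0,0,0,0,0,0],[0,0,0,0,0,0]]'; python3 plan.py 476.4 6 195 1.388 8
```

```text
time: 14.6
tool_pos: [494.7, -279.6, 200.2]
tcp_rot: [-3.139, -0.002, 1.557]
contact_force: [-0.1, 0.1, -1.7]
grip_width: 23.8
finger_force: 30.0
[[35.7,-2.8,0.7,-0.0,-0.0,0.021],[35.6,-3.5,0.7,-0.0,-0.0,0.021],[35.5,-4.3,0.7,-0.0,-0.0,0.021],[35.4,-5.0,0.7,-0.0,-0.0,0.021],[35.3,-5.8,0.7,-0.0,-0.0,0.021],[35.2,-6.5,0.7,-0.0,-0.0,0.021],[35.0,-7.3,0.8,-0.0,-0.0,0.021],[34.9,-8.0,0.7,-0.0,-0.0,0.021]] [476.4   6.  195. ]
```

```bash
python3 -m jog '[[20,-2,0,0,0,0.021],[38,-3,1,0,0,0.021],[41,-5,1,0,0,0.021],[42,-6,1,0,0,0.021],[42,-7,1,0,0,0.021],[42,-7,1,0,0,0.021],[37,-8,0,0,0,0.021],[16,-4,0,0,0,0.021],[4,-1,0,0,0,0],[0,0,0,0,0,0],[0,0,0,0,0,0],[0,0,0,0,0,0]]'; python3 plan.py 476.4 6 62 1.388 1
```

```text
time: 15.8
tool_pos: [477.5, 3.7, 196.4]
tcp_rot: [-3.141, 0.0, 1.388]
contact_force: [0.4, 0.2, -0.9]
grip_width: 24.2
finger_force: 30.0
[[2.1,-1.4,134.4,-0.001,0.0,-0.0]] [476.4   6.   62. ]
```

```bash
python3 -m jog '[[1,-1,20,0,0,0],[1,0,30,0,0,0],[0,0,30,0,0,0],[0,0,28,0,0,0],[0,0,15,0,0,0],[0,0,8,0,0,0],[0,0,3,0,0,0],[0,0,0,0,0,0],[0,0,0,0,0,0],[0,0,0,0,0,0]]'
```

```text
time: 16.8
tool_pos: [477.4, 6.8, 63.5]
tcp_rot: [3.14, 0.0, 1.389]
contact_force: [0.2, -0.1, -1.5]
grip_width: 23.6
finger_force: 30.0
```

```bash
python3 -m jog '[[0,0,1.5,0,0,0],[0,0,0,0,0,0],[0,0,0,0,0,0],[0,0,0,0,0,0]]';python3 -m jog '[[0,0,0,0,0,0],[0,0,0,0,0,0],[0,0,0,0,0,0],[0,0,0,0,0,0]]' 52;  python3 -m jog '[[0,0,-20,0,0,0],[0,0,-40,0,0,0],[0,0,-40,0,0,0],[0,0,-40,0,0,0],[0,0,-20,0,0,0],[0,0,0,0,0,0],[0,0,0,0,0,0]]' 
python3 - <<'E'
from h import *
shot('scene','s2.png')
for r in bot.outline_of('white1','scene'):print(r['p'],r['pixel'])
im=cv2.imread('pics/s2.png')[170:260,250:390];cv2.imwrite('pics/s2c.png',cv2.resize(im,None,fx=4,fy=4,interpolation=2))
E
python3 plan.py 505.3 -350.9 222 1.584 9
```

```text
time: 17.2
tool_pos: [476.8, 7.0, 61.3]
tcp_rot: [3.141, 0.0, 1.389]
contact_force: [0.1, -0.5, -1.2]
grip_width: 23.7
finger_force: 30.0
time: 17.6
tool_pos: [476.9, 6.9, 61.3]
tcp_rot: [3.141, 0.0, 1.389]
contact_force: [0.4, -0.4, 0.0]
grip_width: 46.4
finger_force: 0.0
time: 18.3
tool_pos: [476.5, 7.0, 220.9]
tcp_rot: [3.142, 0.0, 1.389]
contact_force: [-0.3, -0.6, 0.2]
grip_width: 47.9
finger_force: 0.0
0.72 [304.2, 214.7]
0.68 [338.8, 205.9]
[[-38.5,10.4,-0.3,-0.0,-0.0,-0.022],[-38.8,9.6,-0.3,-0.0,-0.0,-0.022],[-38.9,8.7,-0.2,-0.0,-0.0,-0.022],[-39.1,7.8,-0.3,-0.0,-0.0,-0.022],[-39.3,7.0,-0.2,-0.0,-0.0,-0.022],[-39.4,6.1,-0.3,-0.0,-0.0,-0.022],[-39.6,5.2,-0.2,-0.0,-0.0,-0.022],[-39.7,4.4,-0.3,-0.0,-0.0,-0.022],[-39.8,3.5,-0.2,-0.0,-0.0,-0.022]] [ 505.3 -350.9  222. ]
```

View pics/s2c.png

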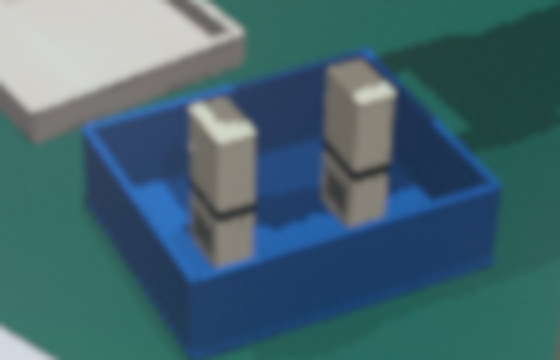

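Both whites stand upright in the tote, at crop (222,180) and (358,140). Next is the purple one.

```bash
python3 -m jog '[[-20,6,0,0,0,-0.022],[-36,10,0,0,0,-0.022],[-44,10,0,0,0,-0.022],[-48,10,0,0,0,-0.022],[-48,8,0,0,0,-0.022],[-48,7,0,0,0,-0.022],[-46,6,0,0,0,-0.022],[-36,4,0,0,0,-0.022],[-20,2,0,0,0,-0.022],[-7,0,0,0,0,0],[0,0,20,0,0,0],[0,0,20,0,0,0]]' 85;python3 -m jog '[[0,0,15,0,0,0],[0,0,5,0,0,0],[0,0,0,0,0,0],[0,0,0,0,0,0]]'
python3 plan.py 505.3 -350.9 62 1.584 1
```

```text
time: 19.6
tool_pos: [507.0, -350.3, 180.0]
tcp_rot: [-3.141, -0.001, 1.586]
contact_force: [-0.5, 0.6, 0.3]
grip_width: 77.7
finger_force: 0.0
time: 20.0
tool_pos: [507.4, -350.7, 161.8]
tcp_rot: [3.141, 0.0, 1.587]
contact_force: [1.0, 0.2, 0.2]
grip_width: 78.1
finger_force: 0.0
[[-0.1,-2.2,99.8,0.001,0.0,0.003]] [ 505.3 -350.9   62. ]
```

```bash
python3 -m jog '[[0,-2.2,15,0,0,0],[0,0,25,0,0,0],[0,0,25,0,0,0],[0,0,20,0,0,0],[0,0,10,0,0,0],[0,0,4,0,0,0],[0,0,0,0,0,0],[0,0,0,0,0,0],[0,0,0,0,0,0]]'
python3 -m jog '[[0,0,0,0,0,0],[0,0,0,0,0,0],[0,0,0,0,0,0],[0,0,0,0,0,0],[0,0,0,0,0,0],[0,0,0,0,0,0],[0,0,0,0,0,0],[0,0,0,0,0,0],[0,0,0,0,0,0],[0,0,0,0,0,0]]' 0
python3 -m jog '[[0,0,-10,0,0,0],[0,0,-25,0,0,0],[0,0,-40,0,0,0],[0,0,-45,0,0,0],[0,0,-45,0,0,0],[0,0,-35,0,0,0],[0,0,-10,0,0,0],[0,0,0,0,0,0],[0,0,0,0,0,0]]'
python3 plan.py 466.6 316.7 270 1.364 17
```

```text
time: 20.9
tool_pos: [505.4, -351.5, 63.4]
tcp_rot: [3.14, 0.001, 1.587]
contact_force: [-0.3, -0.6, -0.4]
grip_width: 78.0
finger_force: 0.0
time: 21.9
tool_pos: [504.9, -351.0, 62.2]
tcp_rot: [-3.142, 0.0, 1.587]
contact_force: [0.6, -0.0, -0.4]
grip_width: 23.6
finger_force: 30.0
time: 22.8
tool_pos: [504.3, -350.5, 270.3]
tcp_rot: [-3.139, -0.002, 1.587]
contact_force: [-0.2, -0.1, -2.0]
grip_width: 23.9
finger_force: 30.0
[[39.3,-1.6,0.1,-0.0,-0.0,0.013],[39.2,-2.1,0.1,-0.0,-0.0,0.013],[39.2,-2.6,0.1,-0.0,-0.0,0.013],[39.2,-3.1,0.1,-0.0,-0.0,0.013],[39.1,-3.6,0.1,-0.0,-0.0,0.013],[39.1,-4.1,0.1,-0.0,-0.0,0.013],[39.0,-4.7,0.1,-0.0,-0.0,0.013],[39.0,-5.2,0.1,-0.0,-0.0,0.013],[38.9,-5.7,0.1,-0.0,-0.0,0.013],[38.8,-6.2,0.1,-0.0,-0.0,0.013],[38.7,-6.7,0.1,-0.0,-0.0,0.013],[38.7,-7.1,0.1,-0.0,-0.0,0.013],[38.6,-7.7,0.1,-0.0,-0.0,0.013],[38.5,-8.2,0.1,-0.0,-0.0,0.013],[38.3,-8.6,0.1,-0.0,-0.0,0.013],[38.2,-9.2,0.1,-0.0,-0.0,0.013],[38.1,-9.6,0.2,-0.0,-0.0,0.013]] [466.6 316.7 270. ]
```

```bash
python3 -m jog '[[20,-1,0,0,0,0.013],[38,-2,0,0,0,0.013],[42,-3,0,0,0,0.013],[42,-3,0,0,0,0.013],[42,-4,0,0,0,0.013],[42,-4,0,0,0,0.013],[42,-5,0,0,0,0.013],[42,-5,0,0,0,0.013],[42,-6,0,0,0,0.013],[42,-7,0,0,0,0.013],[42,-7,0,0,0,0.013],[42,-7,0,0,0,0.013]]'; python3 -m jog '[[42,-8,0,0,0,0.013],[42,-8,0,0,0,0.013],[42,-9,0,0,0,0.013],[30,-8,0,0,0,0.013],[15,-5,0,0,0,0.013],[5,0,0,0,0,0],[0,0,0,0,0,0],[0,0,0,0,0,0],[0,0,0,0,0,0]]'
python3 - <<'E'
from h import *
o=bot.get_obs();print(o['tool_pos'],o['tcp_rot'])
im,c=shot('wrist','w3.png')
E
python3 plan.py 466.6 316.7 200 1.364 1
```

```text
time: 24.0
tool_pos: [478.0, 131.3, 269.9]
tcp_rot: [-3.137, 0.001, 1.43]
contact_force: [0.8, 0.1, -1.4]
grip_width: 23.8
finger_force: 30.0
time: 24.9
tool_pos: [470.5, 308.5, 271.9]
tcp_rot: [-3.141, 0.001, 1.365]
contact_force: [0.1, 0.4, -1.7]
grip_width: 23.9
finger_force: 30.0
[470.53331417 308.4687803  271.88932549] [-3.14121363e+00  7.26942737e-04  1.36454951e+00]
[[7.2,-5.5,72.1,-0.0,0.0,0.0]] [466.6 316.7 200. ]
```

View pics/w3.png

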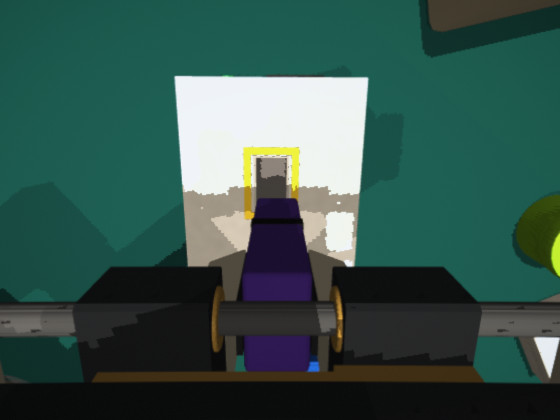

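The wrist view shows the yellow frame with its far edge at row 148 and its sides at columns 244 and 299. The purple foot's front edge is at row ~200, columns 256–299. I'll measure both in tool axes.

```bash
cat > m.py <<'E'
from h import *
im=cv2.imread('pics/w3.png');o=bot.get_obs();c=cam('wrist',o)
T=R.from_euler('xyz',o['tcp_rot']);tp=np.array(o['tool_pos'])
def tool(px,z):return T.inv().apply(ray2z(c,px,z)-tp)[:,:2]
hsv=cv2.cvtColor(im,cv2.COLOR_BGR2HSV);ye=cv2.inRange(hsv,(18,150,60),(34,255,255))
ye[:140]=0;ye[225:]=0;ye[:,:235]=0;ye[:,310:]=0
L=[];Rr=[];F=[];LI=[];RI=[]
for r in range(160,184):
    k=np.where(ye[r])[0]
    if len(k)>3:L.append((k[0]-.5,r));Rr.append((k[-1]+.5,r))
for q in range(250,294):
    k=np.where(ye[:,q])[0]
    if len(k):F.append((q,k[0]-.5))
l,r,f=[tool(x,120) for x in(L,Rr,F)]
sl=lambda a,i,j:np.polyfit(a[:,i],a[:,j],1)[0].round(3)
print('left y',np.median(l[:,1]),'slope',sl(l,0,1),'right y',np.median(r[:,1]),sl(r,0,1),'far x',np.median(f[:,0]),sl(f,1,0))
print('slot centre tool',np.median(f[:,0])-30,(np.median(l[:,1])+np.median(r[:,1]))/2)
print('plate far corners',tool([(176,78),(367,78)],120))
pu=cv2.inRange(hsv,(115,60,20),(150,255,255));
B=[];PL=[];PR=[]
for q in range(264,293):
    k=np.where(pu[190:260,q])[0]
    if len(k):B.append((q,190+k[0]-.5))
for rr in range(203,216):
    k=np.where(pu[rr,240:320])[0]
    if len(k):PL.append((240+k[0]-.5,rr));PR.append((240+k[-1]+.5,rr))
z=tp[2]-56
b=tool(B,z);print('foot front edge x',np.median(b[:,0]),sl(b,1,0),'px',np.median(np.array(B)[:,1]))
print('foot L/R px',PL[0],PR[0],tool([PL[0],PR[0]],z))
E
python3 m.py
```

```text
left y -28.49576697549314 slope -0.011 right y 16.742828570241688 0.03 far x 36.781358611467326 -0.003
slot centre tool 6.781358611467326 -5.876469202625726
plate far corners [[ 90.4810076  -79.17356027]
 [ 90.48692489  69.56830459]]
foot front edge x 19.93555447696936 -0.02 px 197.5
foot L/R px (np.float64(256.5), 203) (np.float64(297.5), 203) [[ 16.55876155 -12.8011732 ]
 [ 16.55381407  11.53861675]]
```

```bash
python3 -m jog '[[4,-3,10,0,0,0],[2.9,-2.4,20,0,0,0],[0,0,20,0,0,0],[0,0,15,0,0,0],[0,0,10,0,0,0],[0,0,5,0,0,0],[0,0,0,0,0,0],[0,0,0,0,0,0],[0,0,0,0,0,0],[0,0,0,0,0,0]]'
python3 - <<'E'
from h import *
o=bot.get_obs();print(o['tool_pos'],o['tcp_rot'])
shot('wrist','w4.png');shot('scene','s4.png');shot('side','d4.png')
a=cv2.imread('pics/w4.png')[120:320,190:370];b=cv2.imread('pics/s4.png')[190:290,400:500];d=cv2.imread('pics/d4.png')[240:340,255:355]
z=lambda x,f:cv2.resize(x,f,interpolation=2)
cv2.imwrite('pics/m4.png',np.vstack([np.hstack([z(b,(300,300)),z(d,(300,300))])]))
cv2.imwrite('pics/w4c.png',z(a,(540,600)))
E
```

```text
time: 25.95
tool_pos: [466.7, 317.6, 192.8]
tcp_rot: [3.141, -0.001, 1.366]
contact_force: [-0.1, 0.8, -1.2]
grip_width: 24.1
finger_force: 30.0
[466.71143074 317.57414769 192.79502295] [ 3.14061906e+00 -6.80353470e-04  1.36579191e+00]
```

View pics/w4c.png

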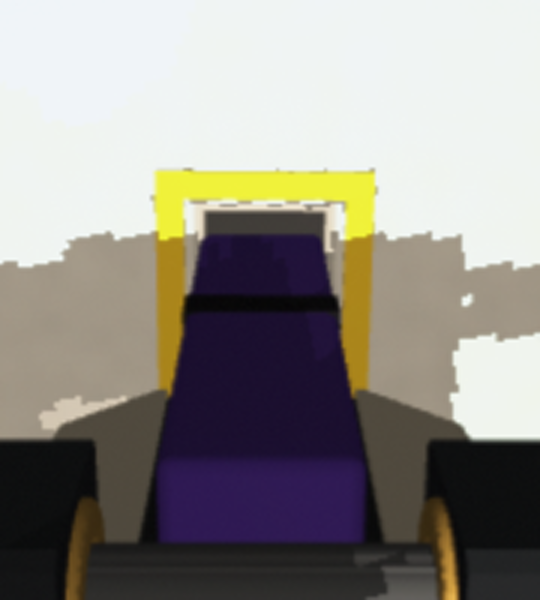

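View pics/m4.png

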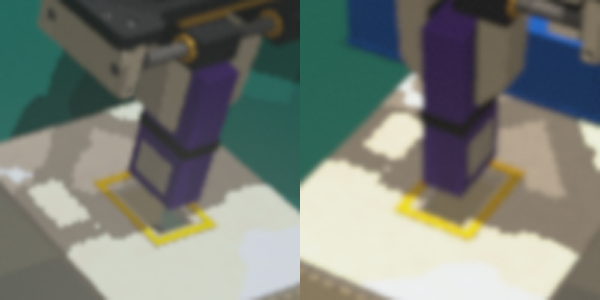

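```bash
python3 - <<'E'
from h import *
o=bot.get_obs();c=cam('wrist',o);T=R.from_euler('xyz',o['tcp_rot']);tp=np.array(o['tool_pos'])
t=lambda q,z:T.inv().apply(ray2z(c,np.array(q)/3+[190,120],z)-tp)[:,:2].round(2).tolist()
print('frame outer far L/R',t([(156,170),(375,170)],120));print('inner',t([(184,201),(346,201)],120),'side edges lower',t([(161,380),(370,380)],120))
print('foot',t([(203,236),(323,236)],tp[2]-56),'top far edge',t([(161,459),(364,459)],tp[2]+44))
E
```

```text
frame outer far L/R [[29.03, -22.52], [29.01, 23.17]]
inner [[22.39, -16.81], [22.38, 17.27]] side edges lower [[-18.13, -22.67], [-18.15, 23.44]]
foot [[19.22, -12.07], [19.21, 11.6]] top far edge [[20.51, -11.92], [20.5, 10.77]]
```

```bash
python3 - <<'E'
from h import *
o=bot.get_obs();c=cam('wrist',o);T=R.from_euler('xyz',o['tcp_rot']);tp=np.array(o['tool_pos'])
im=cv2.imread('pics/w4.png').astype(int)
t=lambda q,z:T.inv().apply(ray2z(c,np.array(q,float),z)-tp)[:,:2]
r=im[:,:,2]  # red: plate bright, green table dark
E=[(q,np.where(r[:170,q]>110)[0][0]-.5) for q in range(200,360,4) if (r[:170,q]>110).any()]
e=t(E,120);print('far edge x',np.median(e[:,0]),np.polyfit(e[:,1],e[:,0],1)[0])
LR=[]
for row in range(80,130,5):
    k=np.where(r[row,60:500]>110)[0]+60
    if len(k):LR.append(t([(k[0]-.5,row),(k[-1]+.5,row)],120)[:,1])
print('L/R',np.median(LR,axis=0),np.median(LR))
# dark hole far edge
print('hole profile rows',[(i,int(r[i,278]),int(im[i,278,0])) for i in range(172,204)])
print(t([(278,190)],112),t([(278,190)],118))
E
```

```text
far edge x 83.64372693668433 -0.009396614269714311
L/R [-75.03748212  75.58269953] -32.001121325827555
hole profile rows [(172, 240, 242), (173, 240, 242), (174, 240, 241), (175, 240, 241), (176, 239, 234), (177, 228, 98), (178, 239, 58), (179, 240, 58), (180, 240, 58), (181, 240, 58), (182, 240, 58), (183, 240, 58), (184, 240, 58), (185, 239, 62), (186, 233, 118), (187, 238, 231), (188, 232, 206), (189, 228, 196), (190, 128, 107), (191, 71, 61), (192, 65, 57), (193, 65, 57), (194, 65, 57), (195, 65, 56), (196, 65, 56), (197, 62, 57), (198, 42, 57), (199, 33, 57), (200, 31, 56), (201, 26, 47), (202, 26, 47), (203, 26, 47)]
[[18.46970673  0.05030269]] [[19.94831057  0.02709377]]
```

```bash
python3 -m jog '[[-1,0.5,4,0,0,0],[0,0,4,0,0,0],[0,0,4,0,0,0],[0,0,3,0,0,0],[0,0,3,0,0,0],[0,0,3,0,0,0],[0,0,0,0,0,0],[0,0,0,0,0,0]]'
```

```text
time: 26.9
tool_pos: [466.8, 316.4, 171.2]
tcp_rot: [3.142, 0.0, 1.366]
contact_force: [0.1, 1.0, -1.6]
grip_width: 23.9
finger_force: 30.0
```

Its foot is now inside the chamfer with no contact force, so I'll continue down.

```bash
python3 -m jog '[[0,0,3,0,0,0],[0,0,3,0,0,0],[0,0,3,0,0,0],[0,0,3,0,0,0],[0,0,0,0,0,0],[0,0,0,0,0,0]]'
```

```text
time: 27.5
tool_pos: [466.7, 316.4, 159.1]
tcp_rot: [-3.141, 0.0, 1.366]
contact_force: [0.3, -0.1, -1.1]
grip_width: 23.9
finger_force: 30.0
```

```bash
python3 -m jog '[[0,0,3,0,0,0],[0,0,5,0,0,0],[0,0,5,0,0,0],[0,0,5,0,0,0],[0,0,5,0,0,0],[0,0,3,0,0,0],[0,0,2,0,0,0],[0,0,0,0,0,0],[0,0,0,0,0,0],[0,0,0,0,0,0],[0,0,0,0,0,0]]'
python3 - <<'E'
from h import *
o=bot.get_obs();print(o['tool_pos'],o['contact_force'],o['moment'])
shot('scene','s5.png');shot('side','d5.png')
b=cv2.imread('pics/s5.png')[150:300,260:510];d=cv2.imread('pics/d5.png')[180:330,215:465]
z=lambda x:cv2.resize(x,(500,300),interpolation=2)
cv2.imwrite('pics/m5.png',np.vstack([z(b),z(d)]))
E
```

```text
time: 28.6
tool_pos: [466.8, 316.4, 131.4]
tcp_rot: [3.141, -0.0, 1.366]
contact_force: [-0.2, -0.0, -1.8]
grip_width: 24.3
finger_force: 30.0
[466.82668454 316.42134868 131.38499381] [-0.20377132 -0.0372685  -1.79455846] [-0.0435156  -0.07441673  0.02146765]
```

View pics/m5.png

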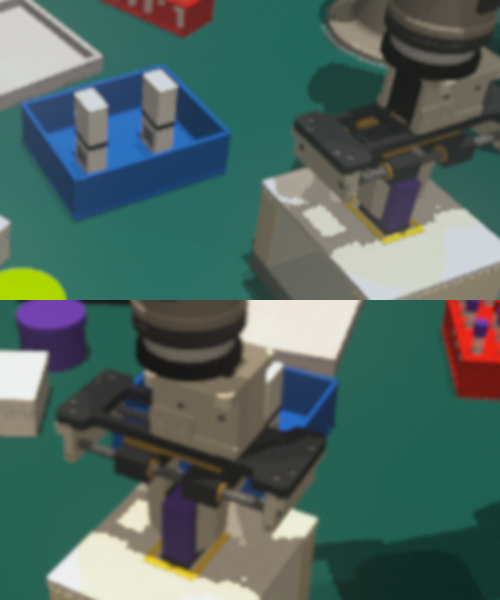

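The whites stand in the tote at (92,130) and (158,110). The purple is in the slot at (400,205), held with its stripe at the plate, and the force reading is only its own weight. I'm handing in.

```bash
python3 -c "
from plant import bot
print(bot.close_job())"
```

```text
the job is handed in; nothing more can be done
None
```

The job is handed in at about 29 s of the 72 s allowed; the judge returned no verdict. Both white cartridges stand upright in the tote, and the purple one is held still in the slot with its stripe level with the plate and no measurable push on the reader.

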